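Refit the bolt's thumb pin with the sprung tongs

ROBOT

A 7-joint arm with a two-finger parallel gripper is mounted at the origin on the work surface. World frame = base frame: x ahead of the robot, y to its left, z up, the work surface at z = 0. Lengths are in m, angles in rad, forces in N, time in s.
With the tool pointing down it reaches from about 0.35 to 0.9 m from the base axis. Payload 8.1 kg.
Tool frame: the origin (TCP) lies between the finger pads, 19 mm behind the fingertips; this is the grasp point; z points along the fingers, y is the line along which they close (so a half turn about z gives the same grasp; the last joint's range is limited). The gripper opens to 92 mm and grips with 3 to 60 N. Pads are 19 mm wide; open, the fingers measure 130 mm over their backs; the gripper's body (75 mm by 190 mm) begins 47 mm behind the grasp point.
Start: joints at [1.138, 0.434, 0.025, 1.573, -0.012, 1.134, -0.075], TCP at [0.202, -0.591, 0.246] pointing down, gripper open.
Joint ranges: [-2.62, 2.62], [-0.44, 2.09], [-1.27, 1.32], [0.08, 2.57], [-1.32, 4.46], [0.12, 2], [-2.74, 2.74]. Speed limits (rad/s): [2.22, 2.22, 3.01, 3.01, 3.14, 3.14, 3.14].

INTERFACE

Orientations are given as a rotation vector (axis times angle).
In Python, from cell import arm gives the robot as it stands. The module is installed in compiled form; this text tells all that it offers.
- The arm moves only by the shell command python3 -m inch 'ROWS' [FORCE]. ROWS is text: rows parted by semicolons, each of 5 numbers parted by spaces: the shift along the tool's x, y, z in m, then the turn about the tool's z in rad, then the finger opening in m, from 0 to 0.0918. In form: x y z roll fingers; .... A call has 1 to 5 rows; each row is the pose to reach, as a shift and turn from the pose commanded when the call began, along the tool's axes at that moment; what a row does not reach only later rows make up. A row lasts 1/10 s, in which the tool goes at most 50 mm and 8.59 degrees, less where a joint would pass 70% of its speed; a pose out of reach is approached as far as the arm can. A call with a gripper value outside its range is refused whole. The fingers move at their own pace and stop on an object; FORCE is the grip in N (left out, the last holds). Time passes only in rows, so rows that repeat a pose let the fingers close. It gives the time, the measured TCP pose, the force, the opening and the grip force at its end, in the units of the state.
- arm.observe(): the state, without advancing time (a new reading comes with each control period).
- arm.get_image(name): name is "side" or "top"; returns the picture (420x560x3 uint8, red, green, blue); there is no depth.
- arm.get_calibration(name): a dict with "intrinsics" (3x3 intrinsics, pixels), "pose" (4x4, takes a point from camera to world coordinates). Camera axes: x right, y up, looking along -z (the intrinsics and any distortion apply to the point x, -y, -z); pixel columns grow to the right and rows downward; lengths in m; the calibration is good to about 2 mm. A picture is of the moment at which its call begins. get_calibration takes no time and is no camera call.
- arm.sign_off(): hands the job in; it is judged then, once.
Trained networks look in the newest picture that a camera, given by its name, has taken for a name from the list of things; names that differ only in an ending like _2 or _b are one class to them, and where a whole thing is asked for, a point or a joint stands for the part that bears it (a point fixed in the world has none). Each returns a list of dicts, best first, with "conf" (0 to 1); they miss things now and then, are a little off and sometimes report something else, mostly with a low value. They report only what shows in the picture. A call takes as long as a camera call.
- arm.look_for(camera, query): "point" ([row, column] in pixels, amid what is visible of it).
- arm.silhouettes(camera, query): "region" (420x560 bool, what is visible of it) and "point" ([row, column] in pixels, amid what is visible of it).
- arm.place_of(camera, query): "point" ([row, column] in pixels: a listed point, or the origin of a listed thing).
The state is a dict: "clock": time; "joints": joint angles; "dq": joint speeds; "joint_efforts": joint torques, N m; "position": TCP position; "ee_rot": TCP orientation; "force": force on the tool from outside, world axes, zero at the start; "ft_torque": the same for the moment, N m; "width": opening from 0.0 (shut) to 1.0 (fully open); "gripper_force": force on a finger pad.
Only numpy, scipy, OpenCV 4.12 (cv2) and the standard library are available. Lean on these libraries where they do the work, as an engineer would, in place of code of your own. Each camera call takes 0.05 s, during which the arm holds its last target. There are 200 camera calls.

TASK

The slide bolt on the shelf has lost its thumb pin. Take the sprung tongs from their stand, gently squeeze them shut on the head of the brass pin in its rest (never touch the pin with the fingers), and feel along the bolt in the block's slot, pressing only lightly, until the pin finds the bolt's hole; seat it fully home, upright, before you open the tongs. Then put the tongs back upright in their stand, and leave the other things on the shelf where they are.

Things in the scene. Friction and masses are not known exactly. Their poses are not given: they have to be found in the camera images.
- tongs: Steel sprung tongs, used tip down, 102 mm tall, about 130 g. Origin on the plane of the jaw tips, midway between the open jaws; z up along the tongs, y the line they close along. Two parallel arms, each 7 mm thick (y), 14 mm wide (x; 10 mm in the lowest 46 mm), bridged at the top. Open: 42 mm over the arms, gap 28 mm. Shut on the pin's head: 30 mm over the arms, head midway between.
- tongs_grip (a point): Where to take the tongs: between the arms, 70 mm above the tips, TCP here, fingers closing along y. Ledges 46.5 mm above the tips (top at 48 mm, 3 mm proud of the arms) lie just under the fingertips. Inside each jaw a 3 mm shoulder, 14 to 19 mm above the tips, comes over the top of the pin's head, so the tips stop 2 to 3 mm above the head's underside.
- tongs_jaw (a joint): How far the tongs are squeezed, m: 0 open, 0.012 shut on the pin's head, 0.014 the limit. The +y arm slides towards the -y arm; a spring pushes it back with about 4 N when open and 7.5 N when shut on the head. A squeeze of 2 to 3 mm holds the tongs with the jaws still open enough to pass over the head; grips of 15 to 25 N hold the pin.
- stand: Walnut block 45 x 72 x 37 mm (x, y, z), fixed, origin at the centre of its underside. It has an open-topped pocket in its middle, 15 mm in x, 48 mm in y, whose floor is 5 mm above the origin. The tongs start upright in it, tips on the floor, their y along the stand's y.
- pin: Brass thumb pin 30 mm tall: shaft 9 mm diameter, 14 mm long, with a 1.5 mm chamfer at the foot, and above it a round head 16 mm diameter, 16 mm tall. Origin at the centre of the foot, z up the pin. It starts upright in its rest, about 35 g.
- pin_rest: Walnut block 50 x 50 x 18 mm, fixed, with a loose 12.5 mm hole, 12 mm deep, from the top at its centre, in which the pin stands. Origin at the centre of its underside.
- bolt_block: Walnut housing of the slide bolt, 70 x 170 x 40 mm (x, y, z), fixed; origin at the centre of its underside. A slot open to the top, 22 mm wide (x) and 90 mm long (y), lies at its centre; only the tongs' jaws, closing along the slot, go in with the pin. With the pin home its head sits on the bolt, below the block's top, its foot 8 mm above this origin.
- slot_floor (a point): Centre of the slot, on the flat top of the steel bolt, 22 mm above the block's underside; axes as the block's. The bolt has one hole, 12 mm square, chamfered, on the slot's middle line (x = 0). The bolt's place is not measured: the hole is anywhere from 18 mm to the -y side to 18 mm to the +y side of here, to be felt or seen. The bolt is stiff, unmoved below 40 N.
- evil_eye: Bystander: green glass evil-eye disc, 68 mm diameter, 9 mm thick, lying; origin at the centre of its underside.
- bead_loop: Bystander: coiled olive-wood bead loop, 87 mm across, 10 mm high, origin at the centre of its underside.
- key_dish: Bystander: white ceramic key dish, 116 mm diameter, 28 mm high, origin at the centre of its underside.
- shoehorn: Bystander: flat steel shoehorn, 225 mm long along its x, 44 mm wide, 4 mm thick.
- cologne: Bystander: amber glass cologne bottle, 48 mm diameter, 140 mm tall, upright; origin at the centre of its underside.
- polish_tin: Bystander: flat shoe-polish tin, 72 mm diameter, 24 mm high, origin at the centre of its underside.
- acrylic_box: Bystander, fixed: clear acrylic box 90 x 120 x 55 mm with its flip-top lid standing a little open (lid edge up to 90 mm high).

How it is judged:
By the outcome, as a careful person would: the job done as asked, in the order asked, and still so for the second after the job is handed in, with the robot touching nothing.
It also fails if it takes over 67 s, if anything falls off the work surface, if the arm or the gripper's body presses on something with over 40 N, if the wrist force passes 120 N, or if a joint passes its speed limit or range.

## Working session

There is one attempt and no reset: what is moved stays moved. The work goes in short steps, Python scripts to look and compute and a shell command to move; the robot and the scene stay as the last step left them, time stands still between calls to the robot, and variables do not carry over. Pictures are saved under pics/ and viewed, at most 10 in all, crops included, and the job is handed in when it is done.

```bash
mkdir -p pics
cat > h.py <<'E'
from cell import arm
import numpy as np, cv2
from scipy.spatial.transform import Rotation as R
def ray(cam,p):
    c=arm.get_calibration(cam);K=np.array(c["intrinsics"]);T=np.array(c["pose"])
    d=np.linalg.inv(K)@[p[1],p[0],1.]; d=T[:3,:3]@(d*[1,-1,-1]); return T[:3,3],d
def at(cam,p,z):
    o,d=ray(cam,p); return o+d*(z-o[2])/d[2]
def proj(cam,X):
    c=arm.get_calibration(cam);K=np.array(c["intrinsics"]);T=np.array(c["pose"])
    q=(T[:3,:3].T@(np.array(X)-T[:3,3]))*[1,-1,-1]; q=K@q; return q[1]/q[2],q[0]/q[2]
def tri(pt,ps):
    o1,d1=ray("top",pt);o2,d2=ray("side",ps)
    s=np.linalg.lstsq(np.c_[d1,-d2],o2-o1,rcond=None)[0]
    a=o1+s[0]*d1;b=o2+s[1]*d2; return (a+b)/2,np.linalg.norm(a-b)
def save(cam,n):
    im=arm.get_image(cam); cv2.imwrite(f"pics/{n}.png",im[:,:,::-1]); return im
E
python3 - <<'E'
from h import *
np.set_printoptions(precision=4,suppress=True)
save("top","t0");save("side","s0")
for c in("top","side"): 
    k=arm.get_calibration(c);print(c,k["pose"],k["intrinsics"])
s=arm.observe();print(s)
for q in["tongs","tongs_grip","stand","pin","pin_rest","bolt_block","slot_floor"]:
    for c in("top","side"):
        r=arm.place_of(c,q); print(q,c,[(np.round(x["point"],1),round(x["conf"],2)) for x in r[:2]])
print(arm.observe()["clock"])
E
```

```text
top [[ 0.0713  0.976  -0.2057  0.3018]
 [-0.9974  0.071  -0.0092  0.0025]
 [ 0.0056  0.2058  0.9786  1.3762]
 [ 0.      0.      0.      1.    ]] [[485.4532   0.     275.9093]
 [  0.     485.4532 205.8854]
 [  0.       0.       1.    ]]
side [[-0.9131  0.2666 -0.3085  0.1873]
 [-0.4077 -0.5801  0.7052  0.8384]
 [ 0.009   0.7697  0.6384  0.843 ]
 [ 0.      0.      0.      1.    ]] [[454.552    0.     288.081 ]
 [  0.     454.552  205.3354]
 [  0.       0.       1.    ]]
{'clock': 0.1, 'joints': array([ 1.1384,  0.4352,  0.025 ,  1.574 , -0.0115,  1.134 , -0.0751]), 'dq': array([-0.0005, -0.0021, -0.001 , -0.0014, -0.0006, -0.0001,  0.0003]), 'joint_efforts': array([  0.0027, -66.9134,   0.9881, -31.5151,  -0.0605,   0.0373,
         0.0001]), 'position': array([ 0.2022, -0.5909,  0.2448]), 'ee_rot': array([-3.0976, -0.5154,  0.0007]), 'force': array([-0.6819, -0.4309,  0.0157]), 'ft_torque': array([0.0227, 0.0507, 0.027 ]), 'gripper_force': 0.0, 'width': 0.9970621303817427}
tongs top [(array([237. , 214.7]), 0.57)]
tongs side [(array([280.4, 279.8]), 0.63)]
tongs_grip top [(array([231.8, 211.5]), 0.41)]
tongs_grip side [(array([261.4, 280. ]), 0.75)]
stand top [(array([234.3, 215.5]), 0.86)]
stand side [(array([281.5, 282. ]), 0.58)]
pin top [(array([231. , 281.5]), 0.46)]
pin side [(array([230.6, 300.8]), 0.47)]
pin_rest top [(array([231.1, 280.4]), 0.76)]
pin_rest side [(array([230.4, 304.1]), 0.76)]
bolt_block top [(array([242.4, 365.5]), 0.92)]
bolt_block side [(array([186. , 337.3]), 0.98), (array([284.9, 281.9]), 0.45)]
slot_floor top [(array([242.2, 365.7]), 0.68), (array([237.9, 213.7]), 0.59)]
slot_floor side [(array([182.5, 336.8]), 0.78)]
0.8
```

View pics/t0.png

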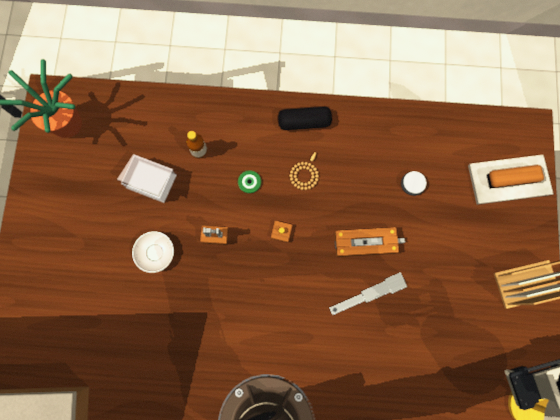

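View pics/s0.png

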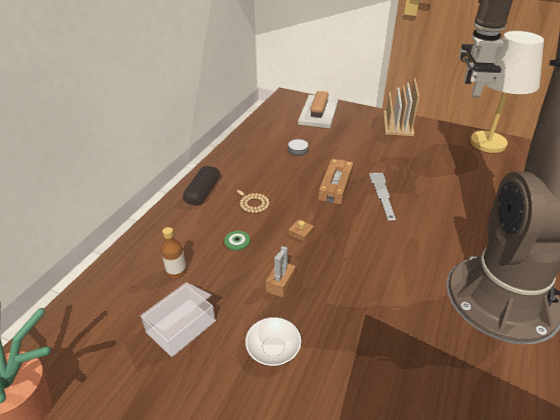

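The top view shows the stand with tongs at (234,214), pin and rest at (231,281), and the bolt block at (242,366). The side view agrees: tongs (270,280), pin (229,301), block (182,337). I'll measure these and zoom in.

Run:
```python
from h import *
np.set_printoptions(precision=4,suppress=True)
z={"stand":0,"pin_rest":0,"pin":.006,"bolt_block":0,"slot_floor":.022,"tongs_grip":.075,"tongs":.005}
for q in z:
    a=[];
    for c in("top","side"):
        P=[]
        for i in range(2):
            r=arm.place_of(c,q)
            if r: P.append(r[0]["point"])
        if P: p=np.mean(P,0); a.append(p); print(q,c,at(c,p,z[q])[:2],np.ptp(P,0))
    if len(a)==2: print("   tri",*tri(*a))
# yaw and centroid by silhouettes: (min area rect on top, in world plane at top height)
for q,h in(("stand",.037),("pin_rest",.018),("bolt_block",.04)):
    for c in("top","side"):
        r=arm.silhouettes(c,q)
        if not r: print(q,c,"none");continue
        m=r[0]["region"].astype(np.uint8); cs=max(cv2.findContours(m,0,1)[0],key=cv2.contourArea)[:,0]
        w=np.array([at(c,(p[1],p[0]),h)[:2]*1000 for p in cs],np.float32)
        print(q,c,r[0]["conf"],m.sum(),cv2.minAreaRect(w))
T=arm.get_image("top");S=arm.get_image("side")
def crop(I,r,c,h,w,f): return cv2.resize(I[r-h:r+h,c-w:c+w],None,fx=f,fy=f,interpolation=cv2.INTER_CUBIC)
a=np.vstack([crop(T,242,367,22,40,10)[:,:800]]);
b=np.hstack([crop(T,234,214,15,20,10),crop(T,231,282,15,20,10)])[:160*2]
cv2.imwrite("pics/c1.png",np.vstack([a[:,:800],b[:,:800]][:2])[:600,:,::-1])
print(arm.observe()["clock"])
```

```text
stand top [0.4958 0.1819] [0. 0.]
stand side [0.4906 0.1766] [0. 0.]
   tri [0.4921 0.1805 0.0046] 0.006179632053569719
pin_rest top [ 0.5184 -0.0026] [0. 0.]
pin_rest side [ 0.5115 -0.0133] [0. 0.]
   tri [ 0.5125 -0.0036  0.0094] 0.009012992954273494
pin top [ 0.518  -0.0057] [0. 0.]
pin side [ 0.517  -0.0028] [0. 0.]
   tri [ 0.5183 -0.0058  0.0031] 0.0002984569886326739
bolt_block top [ 0.5034 -0.2472] [0. 0.]
bolt_block side [ 0.4954 -0.2407] [0. 0.]
   tri [ 0.5012 -0.249  -0.0066] 0.006495678580132569
slot_floor top [ 0.5008 -0.2438] [0. 0.]
slot_floor side [ 0.4946 -0.2284] [0. 0.]
   tri [ 0.5014 -0.2466  0.0079] 0.0030304962269508814
tongs_grip top [0.4912 0.1835] [0. 0.]
tongs_grip side [0.493  0.1825] [0. 0.]
   tri [0.4917 0.1836 0.0763] 0.0014198318036726242
tongs top [0.4872 0.1827] [0. 0.]
tongs side [0.495  0.1796] [0. 0.]
   tri [0.4898 0.183  0.0099] 0.006767075923308293
stand top 0.76 384 ((489.2515869140625, 182.92567443847656), (78.08306884765625, 49.44350051879883), 89.69450378417969)
stand side 0.94 607 ((484.84539794921875, 198.26797485351562), (98.95635223388672, 61.4415168762207), 89.90626525878906)
pin_rest top 0.66 282 ((517.069091796875, -3.0352306365966797), (49.480648040771484, 52.681114196777344), 80.30455017089844)
pin_rest side 0.72 260 ((510.818359375, 5.3624420166015625), (62.00050354003906, 55.848731994628906), 79.94900512695312)
bolt_block top 0.66 1700 ((501.2789001464844, -249.69068908691406), (75.6898422241211, 194.6432647705078), 6.722050189971924)
bolt_block side 0.67 1061 ((493.6514587402344, -218.18951416015625), (76.07779693603516, 214.51324462890625), 7.266360282897949)
2.6
```

View pics/c1.png

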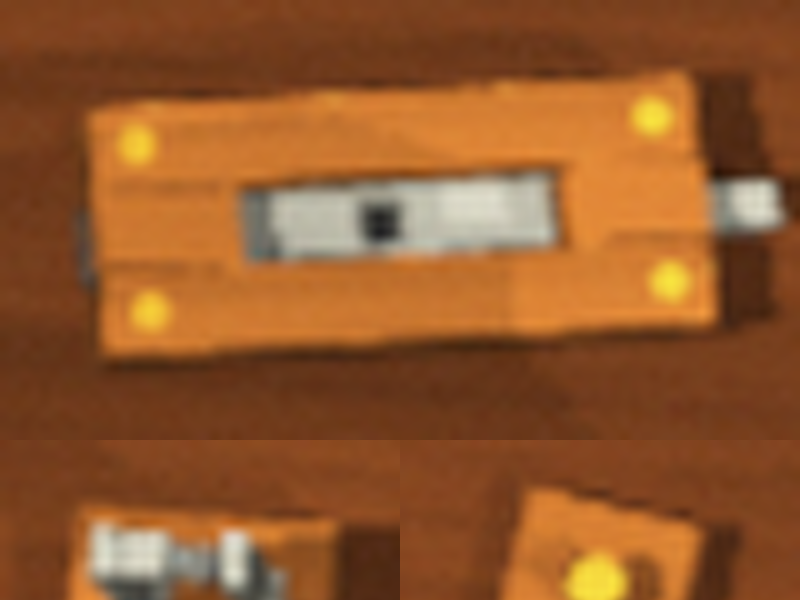

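The crop shows the hole in the bolt as a dark square at crop (380,222), about pixel (241.7,364.6), with the slot running (243..557). I also need the stand, tongs and pin enlarged in both views.

Run:
```python
from h import *
np.set_printoptions(precision=4,suppress=True)
T=arm.get_image("top");S=arm.get_image("side")
def crop(I,r,c,f=10): return cv2.resize(I[r-15:r+15,c-20:c+20],None,fx=f,fy=f,interpolation=cv2.INTER_CUBIC)
im=np.vstack([np.hstack([crop(T,234,214),crop(T,231,282)]),np.hstack([crop(S,264,280),crop(S,230,301)])])
cv2.imwrite("pics/c2.png",im[:,:,::-1])
def cp(x,y,r0=220,c0=327): return np.array([(y+.5)/10-.5+r0,(x+.5)/10-.5+c0])
C=[at("top",cp(*p),.04) for p in[(88,112),(690,75),(717,325),(105,355)]]
print("block corners",np.array(C)[:,:2],"mean",np.mean(C,0))
s=[np.linalg.norm(C[i]-C[(i+1)%4]) for i in range(4)];print(s)
for a,b in((1,0),(2,3),): d=C[b]-C[a];print("yaw",np.degrees(np.arctan2(-d[0],d[1])))
for a,b in((3,0),(2,1),): d=C[b]-C[a];print("yaw",np.degrees(np.arctan2(d[1],d[0])))
SL=[at("top",cp(*p),.04) for p in[(240,188),(555,172),(560,245),(248,262)]];print("slot c",np.mean(SL,0))
B=[at("top",cp(*p),.04) for p in[(137,145),(652,117),(670,282),(150,311)]];print("studs c",np.mean(B,0))
print("hole",at("top",cp(380,222),.021))
```

```text
block corners [[ 0.5241 -0.155 ]
 [ 0.5467 -0.3222]
 [ 0.4773 -0.3311]
 [ 0.4568 -0.1628]] mean [ 0.5012 -0.2428  0.04  ]
[np.float64(0.1687386301497595), np.float64(0.0700129866168623), np.float64(0.16954814895005538), np.float64(0.06777055355482471)]
yaw 7.68909036548911
yaw 6.927786810274476
yaw 6.612242885885435
yaw 7.297020420415719
slot c [ 0.5011 -0.243   0.04  ]
studs c [ 0.502  -0.2434  0.04  ]
hole [ 0.502  -0.2407  0.021 ]
```

View pics/c2.png

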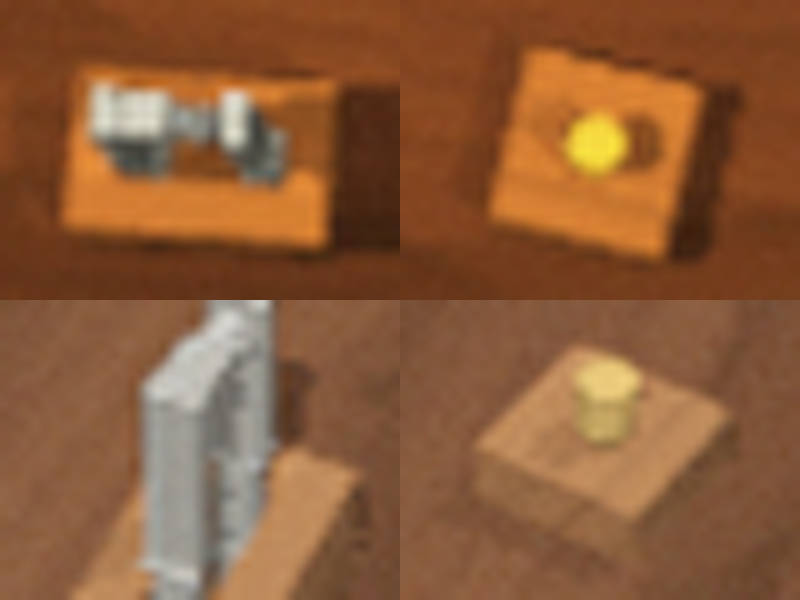

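c2: the stand's top rim runs about crop (80,65)-(338,78)-(328,248)-(62,230). The tongs' top spans crop columns 92 to 250, and the pin's head is round, centred at (597,143). I'll turn these into world poses.

```bash
cat >> h.py <<'E'
def yaw_now():
    s=arm.observe(); M=R.from_rotvec(s["ee_rot"]).as_matrix(); return s,M,np.degrees(np.arctan2(M[1,0],M[0,0]))
def to(x,y,z,yaw):
    s,M,y0=yaw_now(); d=M.T@(np.array([x,y,z])-s["position"])
    print("shift",np.round(d,4),"roll",np.round(np.radians(y0-yaw),4),"yaw0",round(y0,2),"tilt",np.round(np.degrees(np.arccos(-M[2,2])),2),"t",round(s["clock"],2),"F",np.round(s["force"],2),"pos",np.round(s["position"],4),"w",round(s["width"]*91.8,1),round(s["gripper_force"],1))
E
python3 - <<'E'
from h import *
np.set_printoptions(precision=4,suppress=True)
def cp(x,y,r0,c0): return np.array([(y+.5)/10-.5+r0,(x+.5)/10-.5+c0])
def rect(ps,z,r0,c0,ox=0,cam="top",oy=0):
    C=np.array([at(cam,cp(x-ox,y-oy,r0,c0),z) for x,y in ps])
    print("mean",C.mean(0),"sides",[round(float(np.linalg.norm(C[i]-C[(i+1)%4])),4) for i in range(4)],
     "yaws",[round(float(np.degrees(np.arctan2(-(C[b]-C[a])[0],(C[b]-C[a])[1]))),1) for a,b in((1,0),(2,3))],[round(float(np.degrees(np.arctan2(*(C[b]-C[a])[[1,0]]))),1) for a,b in((3,0),(2,1))])
rect([(80,65),(338,78),(328,248),(62,230)],.037,219,194)
rect([(92,88),(250,92),(250,140),(92,138)],.107,219,194)
rect([(527,48),(705,88),(668,258),(490,218)],.018,216,262,400)
print("pin top",at("top",cp(197,143,216,262),.036),"side",at("side",cp(207,378-300,215,281),.036))
to(.49,.183,.2,0)
E
```

```text
mean [0.4909 0.182  0.037 ] sides [0.0722, 0.0478, 0.074, 0.0465] yaws [1.2, 0.2] [-0.3, 1.9]
mean [0.4912 0.1818 0.107 ] sides [0.0418, 0.0128, 0.0417, 0.0134] yaws [2.7, 3.4] [5.9, 5.5]
mean [ 0.5166 -0.005   0.018 ] sides [0.0518, 0.0497, 0.0514, 0.0498] yaws [-8.7, -8.6] [-8.0, -8.4]
pin top [ 0.5164 -0.0046  0.036 ] side [ 0.5166 -0.0029  0.036 ]
shift [ 0.5228 -0.6395  0.0455] roll 0.3297 yaw0 18.89 tilt 0.0 t 2.7 F [-0.63 -0.31  0.49] pos [ 0.2024 -0.5914  0.2455] w 92.0 0.0
```

```bash
python3 -m inch '0.52 -0.64 0 0.3 0.0918; 0.52 -0.64 0 0.3 0.0918; 0.52 -0.64 0 0.3 0.0918; 0.52 -0.64 0 0.3 0.0918; 0.52 -0.64 0 0.3 0.0918'; python3 -c "
from h import *
to(.4912,.182,.2,1.5)"
```

```text
clock: 3.2
position: [0.2891, -0.3548, 0.2457]
ee_rot: [3.141, 0.047, 0.001]
force: [1.1, -0.5, 0.4]
width: 1.001
gripper_force: 0.0
shift [ 0.2179 -0.5306  0.0455] roll 0.0036 yaw0 1.7 tilt 0.04 t 3.2 F [ 1.11 -0.55  0.39] pos [ 0.2891 -0.3548  0.2457] w 91.9 0.0
```

Works as expected; continue.

```bash
for i in 1; do python3 -m inch '0.218 -0.53 0.045 0 0.0918; 0.218 -0.53 0.045 0 0.0918; 0.218 -0.53 0.045 0 0.0918; 0.218 -0.53 0.045 0 0.0918; 0.218 -0.53 0.045 0 0.0918' >/dev/null; done; python3 -c "
from h import *
to(.4912,.182,.2,1.5)"
```

```text
shift [ 0.123  -0.3002  0.0262] roll 0.0033 yaw0 1.69 tilt 0.07 t 3.7 F [ 1.16 -0.34 -0.76] pos [ 0.377  -0.1217  0.2262] w 91.9 0.0
```

```bash
python3 -m inch '0.123 -0.3 0.026 0 0.07; 0.123 -0.3 0.026 0 0.07; 0.123 -0.3 0.026 0 0.07; 0.123 -0.3 0.026 0 0.07; 0.123 -0.3 0.026 0 0.07' >/dev/null;  python3 -m inch '0.023 -0.056 0.005 0 0.07; 0.023 -0.056 0.005 0 0.07; 0.023 -0.056 0.005 0 0.07; 0.023 -0.056 0.005 0 0.07'; python3 -c "
from h import *
to(.4912,.182,.075,1.5)
save('side','s1')
p=proj('side',[.4912,.182,.107]);print(p)"
```

```text
clock: 4.6
position: [0.4853, 0.1652, 0.2007]
ee_rot: [3.14, 0.046, -0.001]
force: [-0.4, -0.9, 0.1]
width: 0.759
gripper_force: 0.0
shift [ 0.0065 -0.0167  0.1257] roll 0.003 yaw0 1.67 tilt 0.07 t 4.6 F [-0.42 -0.93  0.07] pos [0.4853 0.1652 0.2007] w 69.7 0.0
(np.float64(251.69217366344006), np.float64(280.77228148013137))
```

```bash
python3 -m inch '0.0065 -0.0167 0.02 0 0.07; 0.0065 -0.0167 0.06 0 0.07; 0.0065 -0.0167 0.09 0 0.07; 0.0065 -0.0167 0.11 0 0.07; 0.0065 -0.0167 0.11 0 0.07'; python3 -c "
from h import *
to(.4912,.182,.075,1.5)
T=arm.get_image('top');S=arm.get_image('side')
f=lambda I,r,c:cv2.resize(I[r-25:r+25,c-25:c+25],None,fx=8,fy=8,interpolation=2)
cv2.imwrite('pics/g1.png',np.hstack([f(T,230,214),f(S,258,280)])[:,:,::-1])"
```

```text
clock: 5.15
position: [0.49, 0.1804, 0.0889]
ee_rot: [3.139, 0.043, -0.007]
force: [-0.3, -1.0, -0.1]
width: 0.761
gripper_force: 0.0
shift [ 0.0013 -0.0016  0.0139] roll 0.0011 yaw0 1.57 tilt 0.29 t 5.15 F [-0.33 -0.98 -0.07] pos [0.49   0.1804 0.0889] w 69.9 0.0
```

View pics/g1.png

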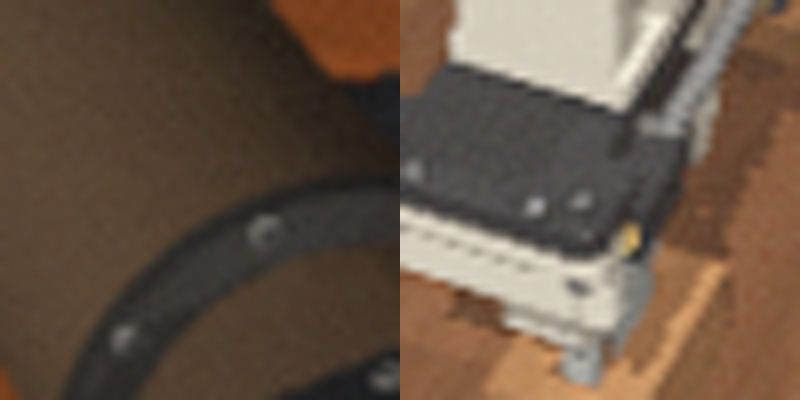

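Only the side half is useful: it shows the tongs between the fingers, and the top view is blocked by the arm. Lower and squeeze lightly.

```bash
python3 -m inch '0.0005 -0.0005 0.014 0 0.07; 0.0005 -0.0005 0.014 0 0.07; 0.0005 -0.0005 0.014 0 0.039; 0.0005 -0.0005 0.014 0 0.039; 0.0005 -0.0005 0.014 0 0.039' 15; python3 -m inch '0 0 0 0 0.039; 0 0 0 0 0.039; 0 0 0 0 0.039';python3 -c "
from h import *
to(.4912,.182,.075,1.5)"
```

```text
clock: 5.75
position: [0.4923, 0.184, 0.0774]
ee_rot: [-3.141, -0.047, -0.001]
force: [0.4, 0.5, 0.5]
width: 0.552
gripper_force: 0.0
clock: 6.05
position: [0.4922, 0.1842, 0.0772]
ee_rot: [-3.141, -0.047, -0.001]
force: [-0.4, 1.6, 1.4]
width: 0.427
gripper_force: 5.7
shift [-0.0011  0.0021  0.0022] roll 0.0037 yaw0 1.71 tilt 0.04 t 6.05 F [-0.43  1.64  1.37] pos [0.4922 0.1842 0.0772] w 39.2 5.7
```

```bash
python3 -m inch '0 0 -0.01 0 0.039; 0 0 -0.03 0 0.039; 0 0 -0.05 0 0.039; 0 0 -0.07 0 0.039; 0 0 -0.07 0 0.039'; python3 -c "
from h import *
save('side','s2')
for q in ('tongs','tongs_grip'):
  r=arm.place_of('side',q); print(q,[(x['point'],x['conf']) for x in r[:2]])
s=arm.observe()['position'];print(proj('side',s-[0,0,.0722]),proj('side',s))
to(.5165,-.0045,.13,1.5)"
```

```text
clock: 6.55
position: [0.4934, 0.1845, 0.1498]
ee_rot: [-3.14, -0.047, -0.006]
force: [1.0, -0.3, -1.7]
width: 0.424
gripper_force: 4.8
tongs [([261.1, 280.7], 0.45), ([189.7, 335.6], 0.38)]
tongs_grip [([241.4, 279.1], 0.72)]
(np.float64(262.0288321454005), np.float64(280.3182034256554)) (np.float64(239.39034979377251), np.float64(280.2553700794325))
shift [0.0192 0.1886 0.0166] roll 0.0034 yaw0 1.69 tilt 0.04 t 6.7 F [-0.02 -0.5  -0.98] pos [0.4917 0.1835 0.1465] w 39.3 4.8
```

View pics/s2.png

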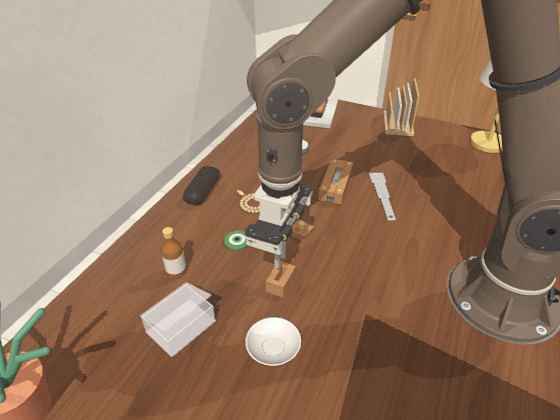

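The tongs hang in the gripper clear of the stand, tips near (262,280), matching the projection. On to above the pin, turning to the slot's yaw of 7°.

```bash
python3 -m inch '0.019 0.188 0.015 -0.093 0.039; 0.019 0.188 0.015 -0.093 0.039; 0.019 0.188 0.015 -0.093 0.039; 0.019 0.188 0.015 -0.093 0.039; 0.019 0.188 0.015 -0.093 0.039'; python3 -m inch '0 0 0 0 0.039; 0 0 0 0 0.039; 0 0 0 0 0.039'; python3 -c "
from h import *
to(.5165,-.0045,.13,7.1)"
```

```text
clock: 7.2
position: [0.5159, -0.0109, 0.1301]
ee_rot: [3.133, 0.178, -0.006]
force: [-0.9, 0.6, -1.2]
width: 0.422
gripper_force: 4.8
clock: 7.5
position: [0.5164, -0.0019, 0.1318]
ee_rot: [-3.135, -0.197, 0.001]
force: [0.5, 0.1, -1.3]
width: 0.425
gripper_force: 4.8
shift [-0.0002  0.0026  0.0018] roll 0.0014 yaw0 7.18 tilt 0.04 t 7.5 F [ 0.52  0.09 -1.28] pos [ 0.5164 -0.0019  0.1318] w 39.0 4.8
```

```bash
python3 -m inch '0 0.0026 0.01 0 0.039; 0 0.0026 0.018 0 0.039; 0 0.0026 0.018 0 0.039; 0 0.0026 0.018 0 0.039'; python3 -c "
from h import *
to(.5165,-.0045,.095,7.1)
S=arm.get_image('side');T=arm.get_image('top')
f=lambda I,r,c:cv2.resize(I[r-25:r+25,c-20:c+20],None,fx=10,fy=10,interpolation=2)
cv2.imwrite('pics/g2.png',np.hstack([f(S,220,300),f(T,231,281)])[:,:,::-1])
s=arm.observe()['position']
print(proj('side',s-[0,0,.0722]),proj('side',[.5165,-.0045,.036]))"
```

```text
clock: 7.9
position: [0.5166, -0.0059, 0.1135]
ee_rot: [-3.136, -0.193, 0.002]
force: [0.5, -0.0, -1.3]
width: 0.427
gripper_force: 4.8
shift [ 0.0001 -0.0014  0.0185] roll -0.0008 yaw0 7.05 tilt 0.06 t 7.9 F [ 0.55 -0.03 -1.27] pos [ 0.5166 -0.0059  0.1135] w 39.2 4.8
(np.float64(219.96061077974906), np.float64(301.5707835352173)) (np.float64(221.99590460352428), np.float64(301.5110587053245))
```

View pics/g2.png

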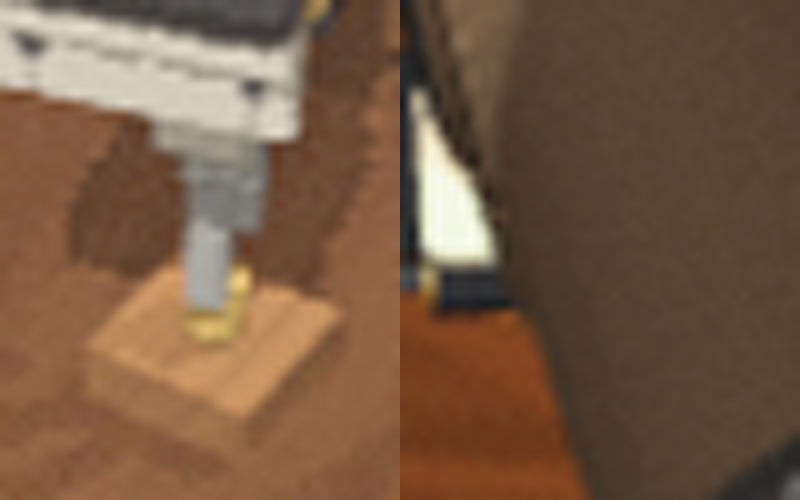

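Side view: the near jaw tip is at crop (188–228, 305), overlapping the pin's head, which shows at crop columns 187–250. I'll check the tip against its prediction.

```bash
python3 -c "
from h import *
s,M,_=yaw_now();p=s['position'];t=-M[:,1];x=M[:,0];print(t,x)
b=p-[0,0,.0722]
for dx in(-.005,.005):
  q=np.array(proj('side',b+t*.0196+x*dx)); print('pred crop (x,y)',(q[1]-280+.5)*10,(q[0]-195+.5)*10)
for dx in(-.008,.008):
  q=np.array(proj('side',np.array([.5165,-.0045,.036])+x*dx)); print('head crop',(q[1]-280+.5)*10,(q[0]-195+.5)*10)
"
```

```text
[-1.22553961e-01  9.92461851e-01  3.28808587e-05] [9.92461841e-01 1.22553954e-01 1.49103346e-04]
pred crop (x,y) 218.82618012422824 305.6348020333215
pred crop (x,y) 182.21789015884212 297.91013199943194
head crop 249.05700867694748 281.0220186263433
head crop 191.24805934082872 268.9136454428956
```

```bash
python3 -m inch '0.001 -0.001 0.008 0 0.039; 0.001 -0.001 0.014 0 0.039; 0.001 -0.001 0.018 0 0.039; 0.001 -0.001 0.018 0 0.039; 0.001 -0.001 0.018 0 0.039' 15;  python3 -c "
from h import *
to(.5175,-.0045,.095,7.1)"
```

```text
clock: 8.5
position: [0.5177, -0.0049, 0.0958]
ee_rot: [-3.136, -0.193, 0.001]
force: [-0.8, -0.5, -0.9]
width: 0.429
gripper_force: 4.8
shift [-0.0002 -0.0005  0.0008] roll -0.0011 yaw0 7.03 tilt 0.02 t 8.5 F [-0.83 -0.48 -0.95] pos [ 0.5177 -0.0049  0.0958] w 39.4 4.8
```

```bash
python3 -m inch '0 0 0.001 0 0.039; 0 0 0.001 0 0.039; 0 0 0.001 0 0.034; 0 0 0.001 0 0.034; 0 0 0.001 0 0.034' 15;python3 -m inch '0 0 0 0 0.028; 0 0 0 0 0.028; 0 0 0 0 0.028; 0 0 0 0 0.028' 20; python3 -m inch '0 0 0 0 0.028; 0 0 0 0 0.028'; python3 -c "
from h import *
to(.5175,-.0045,.095,7.1)"
```

```text
clock: 9.0
position: [0.5179, -0.005, 0.095]
ee_rot: [3.136, 0.193, 0.0]
force: [0.7, 0.7, -1.5]
width: 0.374
gripper_force: 6.3
clock: 9.4
position: [0.5179, -0.0049, 0.095]
ee_rot: [3.136, 0.193, 0.0]
force: [-0.3, 0.5, -0.8]
width: 0.32
gripper_force: 20.0
clock: 9.6
position: [0.5179, -0.005, 0.095]
ee_rot: [3.136, 0.193, 0.0]
force: [0.0, 0.1, -1.1]
width: 0.322
gripper_force: 20.0
shift [-0.0003 -0.0005 -0.    ] roll -0.0012 yaw0 7.03 tilt 0.0 t 9.6 F [ 0.03  0.09 -1.08] pos [ 0.5179 -0.005   0.095 ] w 29.5 20.0
```

Held: 29.5 mm over the arms at 20 N. Lift and travel to the slot, above where the hole was seen.

```bash
python3 -m inch '0 0 -0.01 0 0.028; 0 0 -0.03 0 0.028; 0 0 -0.05 0 0.028; 0 0 -0.05 0 0.028; 0 0 -0.05 0 0.028'; python3 -c "
from h import *
S=arm.get_image('side')
f=lambda I,r,c:cv2.resize(I[r-25:r+25,c-20:c+20],None,fx=10,fy=10,interpolation=2)
cv2.imwrite('pics/g3.png',f(S,210,300)[:,:,::-1])
to(.5027,-.2406,.145,7.1)"
```

```text
clock: 10.1
position: [0.5181, -0.0051, 0.1454]
ee_rot: [3.135, 0.192, 0.002]
force: [0.0, 0.3, -1.6]
width: 0.322
gripper_force: 20.0
shift [-4.360e-02  2.319e-01 -2.000e-04] roll -0.0013 yaw0 7.03 tilt 0.02 t 10.15 F [ 0.   -0.21 -1.76] pos [ 0.5176 -0.0051  0.1447] w 29.6 20.0
```

View pics/g3.png

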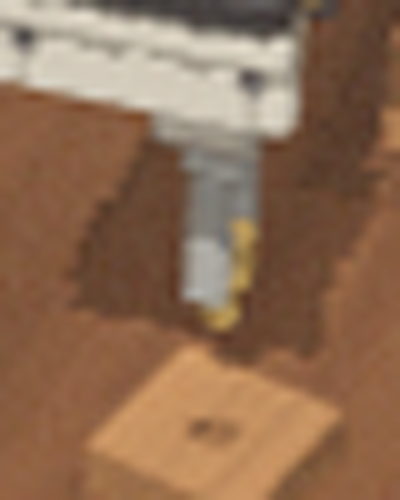

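The pin hangs from the tongs with its foot at crop (220,320) and looks upright. I'll check the foot's prediction while moving on.

```bash
python3 -c "
from h import *
s,M,_=yaw_now()
for d in(-.0014,0):
  q=proj('side',s['position']-[0,0,.089]+M[:,0]*d);print((q[1]-280+.5)*10,(q[0]-185+.5)*10)"
python3 -m inch '-0.043 0.231 0 0 0.028; -0.043 0.231 0 0 0.028; -0.043 0.231 0 0 0.028; -0.043 0.231 0 0 0.028; -0.043 0.231 0 0 0.028'; python3 -m inch '0 0 0 0 0.028; 0 0 0 0 0.028; 0 0 0 0 0.028'; python3 -c "
from h import *
to(.5027,-.2406,.145,7.1)"
```

```text
224.5287193621698 317.6476311780371
219.4197588475697 316.5934603664408
clock: 10.65
position: [0.5018, -0.2435, 0.1438]
ee_rot: [3.135, 0.188, -0.003]
force: [0.5, 0.3, -1.2]
width: 0.322
gripper_force: 20.0
clock: 10.95
position: [0.5033, -0.238, 0.1443]
ee_rot: [-3.134, -0.195, 0.001]
force: [0.2, -0.3, -2.6]
width: 0.32
gripper_force: 20.0
shift [-0.0009  0.0025 -0.0007] roll 0.0004 yaw0 7.12 tilt 0.09 t 10.95 F [ 0.19 -0.3  -2.56] pos [ 0.5033 -0.238   0.1443] w 29.4 20.0
```

```bash
python3 -m inch '-0.0009 0.0025 0.01 0 0.028; -0.0009 0.0025 0.02 0 0.028; -0.0009 0.0025 0.027 0 0.028; -0.0009 0.0025 0.027 0 0.028; -0.0009 0.0025 0.027 0 0.028'; python3 -m inch '0 0 0 0 0.028; 0 0 0 0 0.028'; python3 -c "
from h import *
to(.5027,-.2406,.111,7.1)"
```

```text
clock: 11.45
position: [0.5028, -0.2418, 0.1177]
ee_rot: [-3.135, -0.193, 0.001]
force: [-0.4, 0.5, -1.4]
width: 0.32
gripper_force: 20.0
clock: 11.65
position: [0.5031, -0.2422, 0.1183]
ee_rot: [3.135, 0.193, 0.001]
force: [0.6, 0.4, -2.0]
width: 0.324
gripper_force: 20.0
shift [-0.0002 -0.0016  0.0073] roll -0.0012 yaw0 7.03 tilt 0.04 t 11.65 F [ 0.57  0.36 -2.03] pos [ 0.5031 -0.2422  0.1183] w 29.8 20.0
```

```bash
python3 -m inch '0 -0.0013 0.003 0 0.028; 0 -0.0013 0.006 0 0.028; 0 -0.0013 0.006 0 0.028'; python3 -m inch '0 0 0.001 0 0.028; 0 0 0.002 0 0.028; 0 0 0.002 0 0.028; 0 0 0.002 0 0.028' ; python3 -c "
from h import *
to(.5027,-.2406,.111,7.1)"
```

```text
clock: 11.95
position: [0.5024, -0.2407, 0.1115]
ee_rot: [-3.135, -0.193, 0.001]
force: [-0.6, 0.2, -1.6]
width: 0.32
gripper_force: 20.0
clock: 12.35
position: [0.5027, -0.2408, 0.11]
ee_rot: [3.136, 0.193, -0.0]
force: [-0.7, -0.1, -1.5]
width: 0.322
gripper_force: 20.0
shift [ 0.     -0.0002 -0.001 ] roll -0.0012 yaw0 7.03 tilt 0.0 t 12.35 F [-0.68 -0.08 -1.53] pos [ 0.5027 -0.2408  0.11  ] w 29.5 20.0
```

No contact yet, with the foot nominally at the bolt's top. Continue in small steps.

```bash
python3 -m inch '0 0 0.001 0 0.028; 0 0 0.002 0 0.028; 0 0 0.002 0 0.028'; python3 -m inch '0 0 0.001 0 0.028; 0 0 0.0015 0 0.028; 0 0 0.0015 0 0.028'; python3 -c "
from h import *
to(.5027,-.2406,.097,7.1)"
```

```text
clock: 12.65
position: [0.5026, -0.2408, 0.1078]
ee_rot: [-3.136, -0.193, 0.0]
force: [-0.1, -0.2, -0.9]
width: 0.317
gripper_force: 20.0
clock: 12.95
position: [0.5027, -0.2408, 0.1064]
ee_rot: [-3.136, -0.193, 0.0]
force: [0.3, 0.4, -0.9]
width: 0.319
gripper_force: 20.0
shift [ 0.0001 -0.0002  0.0094] roll -0.0012 yaw0 7.03 tilt 0.01 t 12.95 F [ 0.26  0.38 -0.92] pos [ 0.5027 -0.2408  0.1064] w 29.3 20.0
```

The foot is 4.6 mm below the bolt's top with no load, so it's in the hole. Go on down to home.

```bash
python3 -m inch '0 0 0.001 0 0.028; 0 0 0.003 0 0.028; 0 0 0.003 0 0.028' | grep -E 'pos|force:'; python3 -m inch '0 0 0.001 0 0.028; 0 0 0.003 0 0.028; 0 0 0.003 0 0.028' | grep -E 'pos|force:'; python3 -m inch '0 0 0.001 0 0.028; 0 0 0.002 0 0.028; 0 0 0.002 0 0.028'| grep -E 'pos|force:'; python3 -c "
from h import *
to(.5027,-.2406,.097,7.1);print(arm.observe()['ft_torque'])"
```

```text
position: [0.5025, -0.2408, 0.1032]
force: [-0.5, 0.3, -1.9]
gripper_force: 20.0
position: [0.5025, -0.2408, 0.1002]
force: [-0.2, 0.1, -1.0]
gripper_force: 20.0
position: [0.5026, -0.2408, 0.0983]
force: [0.2, 0.7, -1.5]
gripper_force: 20.0
shift [ 0.0001 -0.0002  0.0013] roll -0.0012 yaw0 7.03 tilt 0.01 t 13.85 F [ 0.18  0.65 -1.51] pos [ 0.5026 -0.2408  0.0983] w 29.0 20.0
[ 0.08291221  0.07527049 -0.03108312]
```

```bash
python3 -m inch '0 0 0.0006 0 0.028; 0 0 0.001 0 0.028; 0 0 0.001 0 0.028' | grep -E 'pos|force:'; python3 -m inch '0 0 0.0005 0 0.028; 0 0 0.0005 0 0.028; 0 0 0.0005 0 0.028' | grep -E 'pos|force:';  python3 -m inch '0 0 0.0005 0 0.028; 0 0 0.0005 0 0.028; 0 0 0.0005 0 0.028' | grep -E 'pos|force:'
```

```text
position: [0.5027, -0.2408, 0.0974]
force: [-0.2, 0.5, -1.5]
gripper_force: 20.0
position: [0.5028, -0.2408, 0.0971]
force: [0.4, -0.2, 0.8]
gripper_force: 20.0
position: [0.5028, -0.2407, 0.0967]
force: [-1.6, 1.1, 4.6]
gripper_force: 20.0
```

Force starts at exactly the predicted home height. One light extra press, relax, then open the tongs to the carrying squeeze.

```bash
python3 -m inch '0 0 0.0005 0 0.028; 0 0 0.0005 0 0.028; 0 0 0.0005 0 0.028' | grep -E 'pos|force:'; python3 -m inch '0 0 -0.0005 0 0.028; 0 0 -0.001 0 0.028; 0 0 -0.001 0 0.028' | grep -E 'pos|force:';  python3 -m inch '0 0 0 0 0.033; 0 0 0 0 0.036; 0 0 0 0 0.039;  0 0 0 0 0.039; 0 0 0 0 0.039' 15; python3 -m inch '0 0 0 0 0.039; 0 0 0 0 0.039'
```

```text
position: [0.5029, -0.2406, 0.0964]
force: [-2.8, 1.6, 7.8]
gripper_force: 20.0
position: [0.5025, -0.241, 0.0967]
force: [-0.6, -0.2, -1.4]
gripper_force: 20.0
clock: 15.85
position: [0.5027, -0.2408, 0.0969]
ee_rot: [3.136, 0.193, -0.0]
force: [-0.9, 0.4, -0.4]
width: 0.427
gripper_force: 4.8
clock: 16.05
position: [0.5027, -0.2408, 0.097]
ee_rot: [3.136, 0.193, 0.0]
force: [0.6, 0.6, -1.5]
width: 0.427
gripper_force: 4.8
```

```bash
python3 -m inch '0 0 -0.005 0 0.039; 0 0 -0.015 0 0.039; 0 0 -0.025 0 0.039; 0 0 -0.04 0 0.039; 0 0 -0.055 0 0.039'; python3 -m inch '0 0 0 0 0.039; 0 0 0 0 0.039'|tail -2; python3 -c "
from h import *
to(.505,0.03,.152,1.5)"
```

```text
clock: 16.55
position: [0.5029, -0.2408, 0.1535]
ee_rot: [3.135, 0.193, 0.001]
force: [0.2, 1.0, -0.9]
width: 0.425
gripper_force: 4.8
width: 0.428
gripper_force: 4.8
shift [ 0.0352 -0.2687  0.0003] roll 0.0964 yaw0 7.02 tilt 0.07 t 16.75 F [ 0.14 -0.34 -1.84] pos [ 0.5029 -0.241   0.1525] w 39.3 4.8
```

```bash
python3 -m inch '0.035 -0.268 0 0.093 0.039; 0.035 -0.268 0 0.093 0.039; 0.035 -0.268 0 0.093 0.039; 0.035 -0.268 0 0.093 0.039; 0.035 -0.268 0 0.093 0.039' >/dev/null; python3 -m inch '0 0 0 0 0.039; 0 0 0 0 0.039' |tail -1; python3 -c "
from h import *
S=arm.get_image('side');T=arm.get_image('top')
f=lambda I,r,c:cv2.resize(I[r-25:r+25,c-20:c+20],None,fx=10,fy=10,interpolation=2)
cv2.imwrite('pics/g4.png',np.hstack([f(S,180,336),f(T,242,366)])[:,:,::-1])
for q in ('pin','slot_floor'):
  for c in('top','side'):
    r=arm.place_of(c,q);print(q,c,[(x['point'],x['conf']) for x in r[:2]])
print(proj('side',[.5013,-.2407,.038]),proj('top',[.5013,-.2407,.038]))
to(.4922,.1836,.15,1.7)"
```

```text
gripper_force: 4.8
pin top [([241.1, 363.3], 0.48)]
pin side []
slot_floor top [([242.8, 365.8], 0.59)]
slot_floor side [([179.8, 337.1], 0.96)]
(np.float64(175.47043464801257), np.float64(336.45124010060863)) (np.float64(241.17733739028589), np.float64(365.683256764434))
shift [-0.0075 -0.1761  0.0017] roll -0.0024 yaw0 1.56 tilt 0.03 t 17.75 F [-0.22 -0.4  -1.58] pos [0.5045 0.0077 0.1518] w 39.0 4.8
```

View pics/g4.png

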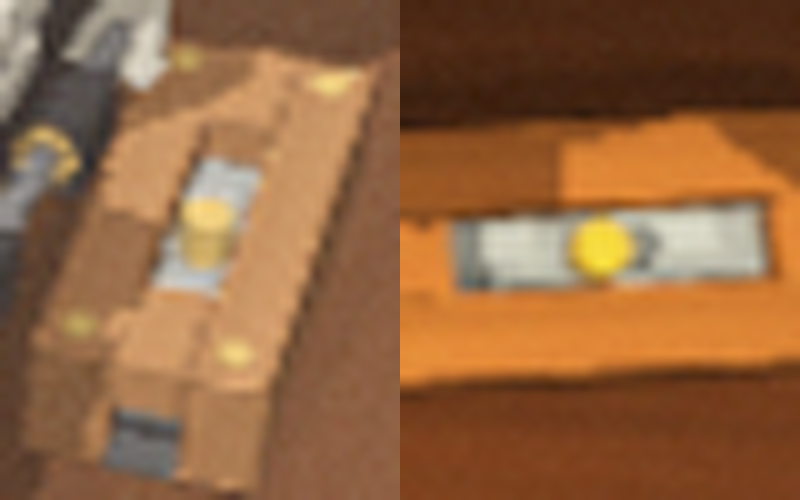

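The pin stands upright in the slot: side head top at crop (210,215), about pixel (176,336.5), as predicted for home. Now return the tongs.

```bash
python3 -m inch '-0.0075 -0.176 0 0 0.039; -0.0075 -0.176 0 0 0.039; -0.0075 -0.176 0 0 0.039; -0.0075 -0.176 0 0 0.039; -0.0075 -0.176 0 0 0.039'>/dev/null; python3 -m inch '0 0 0 0 0.039; 0 0 0 0 0.039; 0 0 0 0 0.039'|tail -1; python3 -c "
from h import *
to(.4922,.1836,.12,1.7)"
```

```text
gripper_force: 4.8
shift [ 0.0001 -0.0006  0.0318] roll -0.0027 yaw0 1.54 tilt 0.05 t 18.55 F [ 0.04 -0.05 -1.43] pos [0.4922 0.183  0.1518] w 39.5 4.8
```

```bash
python3 -m inch '0 -0.0005 0.02 0 0.039; 0 -0.0005 0.03 0 0.039; 0 -0.0005 0.03 0 0.039; 0 -0.0005 0.03 0 0.039' |grep -E 'pos|force:'; python3 -m inch '0 0 0.006 0 0.039; 0 0 0.012 0 0.039; 0 0 0.018 0 0.039; 0 0 0.018 0 0.039'|grep -E 'pos|force:'; python3 -c "
from h import *
to(.4922,.1836,.0775,1.7)"
```

```text
position: [0.4918, 0.185, 0.122]
force: [0.5, -0.3, -1.5]
gripper_force: 4.8
position: [0.4912, 0.1851, 0.103]
force: [0.8, 0.2, -1.2]
gripper_force: 4.8
shift [0.001  0.0015 0.0255] roll 0.0001 yaw0 1.71 tilt 0.09 t 19.35 F [ 0.78  0.2  -1.21] pos [0.4912 0.1851 0.103 ] w 39.3 4.8
```

In the pocket, no load. Centre and set down.

```bash
python3 -m inch '0.001 0.0015 0.008 0 0.039; 0.001 0.0015 0.014 0 0.039; 0.001 0.0015 0.018 0 0.039; 0.001 0.0015 0.022 0 0.039; 0.001 0.0015 0.022 0 0.039' |grep -E 'pos|force:'; python3 -m inch '0 0 0.001 0 0.039; 0 0 0.002 0 0.039; 0 0 0.002 0 0.039'|grep -E 'pos|force:'; python3 -m inch '0 0 0.0005 0 0.039; 0 0 0.001 0 0.039; 0 0 0.001 0 0.039'|grep -E 'pos|force:'; python3 -c "
from h import *
to(.4922,.1836,.0772,1.7)"
```

```text
position: [0.4925, 0.1838, 0.0814]
force: [0.2, -0.1, -1.7]
gripper_force: 4.8
position: [0.4929, 0.1839, 0.08]
force: [-0.6, -1.2, -2.0]
gripper_force: 4.8
position: [0.4928, 0.1839, 0.079]
force: [-0.4, 1.1, -1.4]
gripper_force: 4.8
shift [-0.0007  0.0003  0.0018] roll 0.0 yaw0 1.7 tilt 0.01 t 20.45 F [-0.41  1.06 -1.36] pos [0.4928 0.1839 0.079 ] w 39.1 4.8
```

```bash
python3 -m inch '-0.0005 0 0.001 0 0.039; -0.0005 0 0.0018 0 0.039; -0.0005 0 0.0018 0 0.039'|grep -E 'pos|force:'; python3 -m inch '0 0 0.0005 0 0.039; 0 0 0.0005 0 0.039; 0 0 0.0005 0 0.039'|grep -E 'pos|force:'
```

```text
position: [0.4923, 0.1839, 0.0772]
force: [0.0, -1.0, -2.3]
gripper_force: 4.8
position: [0.4927, 0.184, 0.077]
force: [-0.3, -0.9, 5.4]
gripper_force: 4.5
```

Floor contact at the pick-up height. Open and withdraw.

```bash
python3 -m inch '0 0 0 0 0.042; 0 0 0 0 0.05; 0 0 0 0 0.07; 0 0 0 0 0.07; 0 0 0 0 0.07'|tail -2; python3 -m inch '0 0 -0.02 0 0.07; 0 0 -0.06 0 0.07; 0 0 -0.1 0 0.07; 0 0 -0.14 0 0.07; 0 0 -0.14 0 0.07'|grep -E 'pos|force:'; python3 -m inch '-0.1 0.2 0 0 0.07; -0.1 0.2 0 0 0.07; -0.1 0.2 0 0 0.07; -0.1 0.2 0 0 0.07; -0.1 0.2 0 0 0.07'|grep -E 'pos|force:';python3 -m inch '0 0 0 0 0.07; 0 0 0 0 0.07; 0 0 0 0 0.07; 0 0 0 0 0.07; 0 0 0 0 0.07'|grep clock; python3 -c "
from h import *
save('side','end')"
```

```text
width: 0.736
gripper_force: 0.0
position: [0.4947, 0.1857, 0.2219]
force: [0.8, 0.7, -0.7]
gripper_force: 0.0
position: [0.3956, -0.0226, 0.2159]
force: [0.4, -0.4, 0.7]
gripper_force: 0.0
clock: 23.05
```

View pics/end.png

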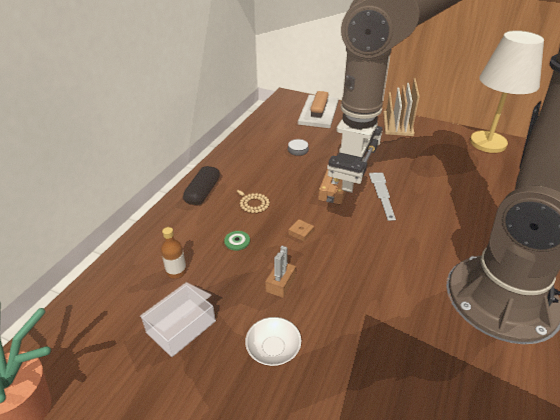

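The tongs stand upright in the stand at (265,280), the rest at (229,301) is empty, and the bystanders in view are where they were.

```bash
python3 -c "
from cell import arm
print(arm.sign_off())"
```

```text
the job is handed in; nothing more can be done
None
```

The pin is seated upright in the bolt's hole, at the height expected for fully home, the tongs are back upright in their stand, nothing else on the shelf was moved, and the job was handed in at about 23 s of the 67 s allowed.

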